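# Set the tank vent of the injector tester

### The arm

A 7-joint arm with a two-finger parallel gripper is mounted at the origin on the work surface. World frame = base frame: x ahead of the robot, y to its left, z up, the work surface at z = 0. Lengths are in m, angles in rad, forces in N, time in s.
With the tool pointing down it reaches from about 0.4 to 0.925 m from the base axis. Payload 4.1 kg.
Tool frame: the origin (TCP) lies midway between the tips of the shut fingers; the grasp point (between the pads) lies 19 mm behind it; z points along the fingers, y is the line along which they close (so a half turn about z gives the same grasp; the last joint's range is limited). The gripper opens to 85 mm and grips with 20 to 120 N. Pads are 22 mm wide; open, the fingers measure 114 mm over their backs; the gripper's body (76 mm by 85 mm) begins 54 mm behind the grasp point. The pads swing forward as they close: fully open they stand 13 mm farther back than shut.
Start: joints at [-1.263, 0.398, 0.045, 1.537, -0.019, 1.207, -0.051], TCP at [0.257, 0.597, 0.231] pointing down, gripper open.
Joint ranges: [-2.82, 2.82], [-0.49, 2.23], [-1.37, 1.46], [0, 2.46], [-1.36, 4.5], [0.23, 2], [-2.94, 2.94]. Speed limits (rad/s): [2.57, 2.57, 3.14, 3.14, 3.14, 3.14, 3.14].

### API

Orientations are given as a unit quaternion [w, x, y, z].
In Python, from station import manip, vision gives the robot as it stands.
- The arm moves only by the tool play_rows, never from a script. Its argument "series" is a list of rows, each a list of 2 entries, a list of its own where there are three numbers: the shift along the world's x, y, z scaled (see below), then the turn about the world's z scaled (see below). A call has 1 to 8 rows; each row is the pose to reach, as a shift and turn from the pose commanded when the call began; what a row does not reach only later rows make up. The controller multiplies each number of a shift by 0.2 m and each number of a turn by 2 rad. A row lasts 1/10 s, in which the tool goes at most 50 mm and 8.59 degrees, less where a joint would pass 70% of its speed; a pose out of reach is approached as far as the arm can. A call with a number of a shift or a turn outside -1 to 1 is refused whole. A call with a gripper value outside its range is refused whole. "fingers" is the closure, from 0 (fully open) to 1 (shut), set as the call begins (left out, the last holds). The fingers move at their own pace and stop on an object; "newtons" is the grip in N (left out, the last holds). Time passes only in rows, so rows that repeat a pose let the fingers close. It gives the time, the measured TCP pose, the force, the opening and the grip force at its end, in the units of the state.
- manip.read_state(): the state, without advancing time (a new reading comes with each control period).
- vision.snapshot(name): name is "scene" or "side" or "wrist"; returns a dict with "pixels" (384x512x3 uint8, red, green, blue), "depth" (384x512 float32, m along the optical axis (not along the pixel's ray), 0 where there is no reading), "fov_y" (degrees; the focal length in pixels is half the picture's height over the tangent of half this angle, whatever the lens; pixels are square), "cx", "cy" (the principal point, pixels), "eye" and "rotation" of the camera in the world. Camera axes: x right, y up, looking along -z (the intrinsics and any distortion apply to the point x, -y, -z); pixel columns grow to the right and rows downward; lengths in m; the calibration is good to about 2 mm. A picture is of the moment at which its call begins.
- manip.close_job(): hands the job in; it is judged then, once.
The state is a dict: "time": time; "joints": joint angles; "joint_vel": joint speeds; "joint_torque": joint torques, N m; "ee_pos": TCP position; "ee_rot": TCP orientation; "ft_force": force on the tool from outside, world axes, zero at the start; "torque": the same for the moment, N m; "opening": finger opening in m; "grasp_force": force on a finger pad.
Only numpy, scipy, OpenCV 4.12 (cv2) and the standard library are available. Lean on these libraries where they do the work, as an engineer would, in place of code of your own. Each camera call takes 0.05 s, during which the arm holds its last target. There are 200 camera calls.

### The job

Lower the open lid of the injector tester's oil tank gently until it is fully shut, then screw the knurled vent cap on the lid down (clockwise) until it bottoms out, and back it off a quarter turn so that the tank can breathe. Finish while still holding the cap still at that setting, gripped between the fingers, so that I can run the lock ring up under it; do not let go, and leave everything else on the bench where it is.

Things in the scene. Friction and masses are not known exactly. Their poses are not given: they have to be found in the camera images.
- tester: injector tester fixed to the bench: grey base plate 200 (x) x 420 (y) x 12 mm; aluminium oil tank 160 x 200 mm on its left, pump block with lever (towards the robot, up to 153 mm high) and round gauge (top 184 mm high) on its right. Origin: middle of the plate's underside; x away from the robot, z up. The tank's middle is at x 0, y +0.090, the hinge line at x 0.080, z 0.1275, along y
- lid (a joint): tank lid, hinged on the far (+x) top edge of the tank; 0 = shut on the rim, grows as it opens up and away from the robot (1.57 = upright). Starts partly open. Friction hinge: it stays at any angle it is left at and takes about 2 to 6 N at the free edge to push down
- lid_hinge (a point): point on the hinge line, at the middle of the lid's width, level with the lid's underside. Its axes belong to the lid: x from the free edge to the hinge, y along the hinge, z out of the lid's outer face
- lid_edge (a point): middle of the lid's free edge, on its outer (upper) face, 166 mm from the hinge line. Aluminium lid, 208 mm wide along the hinge, 4 mm thick, with a 10 mm turned-down lip at the edge and a flat pull tab beyond it (70 mm wide, 22 mm out). Lid and cap weigh about 0.5 kg
- vent_cap: knurled round aluminium cap, 40 mm across, 26 mm tall, a small raised rib on top; origin at its centre, half-way up; z = turning axis, out of the lid; x along the rib, turning with the cap. On the lid's outer face, mid-width, 70 mm from the hinge line; bottomed, its underside is 18.5 mm above that face; below it a lock ring 33 mm across, a neck and a flange 38 mm across. It cannot come off
- vent_turn (a joint): turn of the vent cap on its thread: 0 = bottomed out against its stop, grows as it is unscrewed (counter-clockwise seen from above with the lid shut), up to 6.28; a quarter turn is 1.57. Starts 0.33 to 0.7 turn up. Right-hand thread, 3 mm per turn; it stays where it is left and takes about 0.07 N m to turn
- injector_a_c (a point): loose bystander, steel injector 165 mm long and up to 29 mm thick, lying to the right of the pump; point at its middle, 14 mm up
- injector_b_c (a point): loose bystander, a second such injector, lying to the left of the tank; point at its middle, 14 mm up
- spanner_grip (a point): loose bystander, steel spanner lying behind the pump; point on its handle
- dish_c (a point): loose bystander, round steel dish 90 mm across, 30 mm tall, behind the tank; point at its centre
- fuel_filter_c (a point): loose bystander, white round fuel filter 80 mm across, 100 mm tall, at the left; point at its centre
- oil_can_c (a point): loose bystander, green oil can with a pointed spout, 80 mm across, 175 mm tall, at the left; point half-way up
- nozzle_box_c (a point): loose bystander, cardboard box 90 x 60 x 35 mm at the right; point at its centre

How it is judged:
By the outcome, as a careful person would: the job done as asked, in the order asked, and still so for the second after the job is handed in, while the arm keeps its last pose, push and grip.
It also fails if it takes over 72 s, if anything falls off the work surface, if the arm or the gripper's body presses on something with over 40 N, if the wrist force passes 120 N, or if a joint passes its speed limit or range.

## Working session

There is one attempt and no reset: what is moved stays moved. The work goes in short steps, Python scripts to look and compute and a tool call to move; the robot and the scene stay as the last step left them, time stands still between calls to the robot, and variables do not carry over. Pictures are saved under pics/ and viewed, at most 10 in all, crops included, and the job is handed in when it is done.

Besides the shell and the picture viewer there is one more tool, called by a JSON object that holds its "method" and its "body", one argument or row to a line. play_rows: Moves the arm, as the interface text tells. Shifts and turns lie within -1 to 1; 1 stands for 0.2 m of shift or 2 rad of turn. Its arguments: {"type":"object","properties":{"series":{"type":"array"},"fingers":{"type":"number"},"newtons":{"type":"number"}},"required":["series"]}

```bash
ls; mkdir -p pics; cat > h.py <<'E'
import numpy as np, cv2
from station import manip, vision
def snap(n,f=None):
    s=vision.snapshot(n); np.savez('/tmp/'+n,**{k:np.array(v) for k,v in s.items()})
    if f: cv2.imwrite('pics/'+f,cv2.cvtColor(s['pixels'],cv2.COLOR_RGB2BGR))
    return s
def load(n): return dict(np.load('/tmp/'+n+'.npz'))
def foc(s): return 192/np.tan(np.radians(float(s['fov_y']))/2)
def pt(s,u,v,d=None):
    "world point at pixel, from depth"
    if d is None: d=s['depth'][int(v),int(u)]
    f=foc(s); c=np.array([(u-s['cx'])/f*d,-(v-s['cy'])/f*d,-d])
    return np.array(s['eye'])+np.array(s['rotation']).reshape(3,3)@c
def cloud(s):
    v,u=np.mgrid[:384,:512]; d=s['depth'];f=foc(s)
    c=np.stack([(u-s['cx'])/f*d,-(v-s['cy'])/f*d,-d],-1)
    return c@np.array(s['rotation']).reshape(3,3).T+np.array(s['eye'])
def onz(s,u,v,z):
    a=np.array(s['eye']);r=pt(s,u,v,1.)-a
    return a+r*(z-a[2])/r[2]
E
python3 - <<'E'
from h import *
for n in ['scene','side','wrist']:
    s=snap(n,n+'1.png'); print(n,{k:(v if k not in('pixels','depth') else v.shape) for k,v in s.items()})
a=[cv2.imread(f'pics/{n}1.png') for n in ('scene','side')]
cv2.imwrite('pics/w1.png',cv2.resize(np.vstack(a),(800*512//512,1200))[:600]) 
print(manip.read_state())
E
```

```text
pics
scene {'pixels': (384, 512, 3), 'depth': (384, 512), 'fov_y': 53.71476046203069, 'cx': 260.14966254496534, 'cy': 190.00968320188963, 'eye': array([1.10848028, 0.15376789, 0.99868385]), 'rotation': array([0.56430781, 0.16798843, 0.21855263, 0.77818464])}
side {'pixels': (384, 512, 3), 'depth': (384, 512), 'fov_y': 47.370789871012185, 'cx': 258.26508520678567, 'cy': 187.4614355097508, 'eye': array([0.51496982, 0.96646745, 0.76620857]), 'rotation': array([-0.03176972, -0.0103029 ,  0.47079205,  0.88161181])}
wrist {'pixels': (384, 512, 3), 'depth': (384, 512), 'fov_y': 69.27289510547084, 'cx': 257.3732097296556, 'cy': 192.51067414809054, 'eye': array([0.1851481 , 0.62733931, 0.37353833]), 'rotation': array([ 0.82502223, -0.13088224, -0.08549176,  0.54304633])}
{'time': 0.15, 'joints': array([-1.26298496,  0.39902881,  0.04503137,  1.53756418, -0.01868478,
        1.2069081 , -0.05068023]), 'joint_vel': array([ 7.45811938e-05, -2.84342647e-03,  2.87509879e-04, -2.44302646e-03,
       -7.47298073e-04,  1.41310772e-03,  8.34701063e-04]), 'joint_torque': array([ 2.57419881e-03, -4.75562418e+01,  1.36700995e+00, -2.54509449e+01,
        1.18179832e-02,  6.48525747e-03, -1.19870982e-06]), 'ee_pos': array([0.25697887, 0.59652874, 0.23050936]), 'ee_rot': array([-9.35496208e-05,  2.01934854e-01,  9.79398674e-01, -7.37825768e-04]), 'ft_force': array([ 0.92112969, -0.03185813, -0.09103326]), 'torque': array([ 0.00176281, -0.0220094 , -0.00178326]), 'grasp_force': 0.0, 'opening': 0.08552722121016682}
```

View pics/scene1.png

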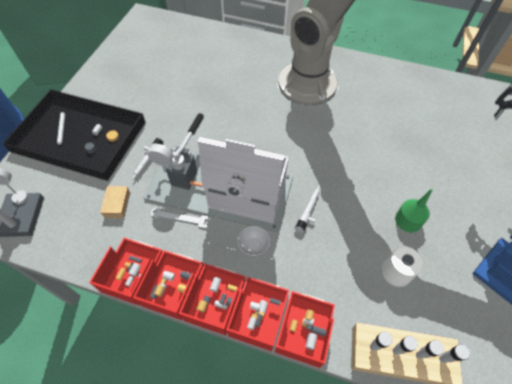

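View pics/side1.png

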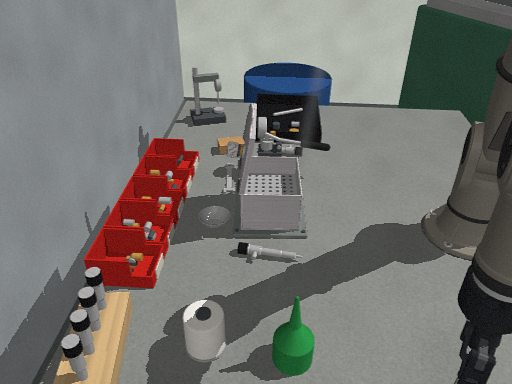

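The scene view shows the tester with its lid almost upright: lid face at about (240,180), cap at (235,188), pull tab at (240,147). The dish is at (254,240), injector b at (308,212) and the spanner at (180,217). The side view shows the lid edge-on at (250,140), with the tank rim around (270,185).

```bash
cat >> h.py <<'E'
from scipy.spatial.transform import Rotation as R
_p=pt
def fix(s):
    q=np.array(s['rotation']).ravel()
    if q.size==4: s['rotation']=R.from_quat(q[[1,2,3,0]]).as_matrix()
    return s
_s,_l=snap,load
def snap(n,f=None): return fix(_s(n,f))
def load(n): return fix(_l(n))
E
python3 - <<'E'
from h import *
s=load('scene');C=cloud(s)
print('eyeaxis',s['rotation'])
# bench check and lid
print('bench',C[100,150],C[300,250],C[250,330])
reg=C[140:222,195:290].reshape(-1,3)
reg=reg[reg[:,2]>0.16]
# ransac plane
rng=np.random.default_rng(0);best=0
for _ in range(400):
    p=reg[rng.choice(len(reg),3,False)];n=np.cross(p[1]-p[0],p[2]-p[0]);n/=np.linalg.norm(n)+1e-12
    m=abs((reg-p[0])@n)<.003
    if m.sum()>best: best=m.sum();M=m
P=reg[M];c=P.mean(0);n=np.linalg.svd(P-c,full_matrices=False)[2][2];n*=np.sign(n[0])
print('plane',best,len(reg),c,n,'z range',P[:,2].min(),P[:,2].max())
az=np.arctan2(n[1],n[0]);print('yaw',az,'lid angle',np.arccos(n[2]))
h=(reg-c)@n
Q=reg[(h>.012)&(h<.07)&(reg[:,2]<0.28)]
ay=np.array([-np.sin(az),np.cos(az),0]);ax=np.cross(ay,n)
top=h[(h>.012)&(h<.07)&(reg[:,2]<0.28)]
print('cap n',len(Q),Q.mean(0),np.percentile(top,[5,50,95]))
print('y extents',np.percentile(P@ay,[0.5,99.5]),'ax ext',np.percentile((P-c)@ax,[.5,99.5]))
T=Q[top>np.percentile(top,90)-.008]
print('cap top centre ay',T@ay@np.ones(len(T))/len(T),T.mean(0))
# base plate points: z ~0.012
B=C.reshape(-1,3);u=B[(B[:,2]>.008)&(B[:,2]<.016)&(B[:,0]>.3)&(B[:,0]<.9)&(abs(B[:,1])<.4)]
print('plate',len(u),u.min(0),u.max(0))
d=load('side');D=cloud(d)
# tank rim in side view
Z=D.reshape(-1,3);k=(abs(Z[:,2]-.125)<.006)&(Z[:,0]<c[0])&(Z[:,0]>c[0]-.25)&(abs(Z[:,1]-c[1])<.15)
print('rim',k.sum(),np.percentile(Z[k],[1,50,99],axis=0))
E
```

```text
eyeaxis [[-0.30667318 -0.80484271  0.50811395]
 [ 0.95169996 -0.26758289  0.15055424]
 [ 0.01479012  0.52974297  0.84802927]]
bench [ 0.27047976 -0.5200549   0.00069226] [0.84466621 0.05632549 0.00639464] [0.63970073 0.22571775 0.00260399]
plane 3127 3699 [ 0.60511096 -0.04823023  0.23902759] [0.98376301 0.05507812 0.17081202] z range 0.160134360114906 0.31667533006975235
yaw 0.05592879550475508 lid angle 1.3991425816771812
cap n 270 [ 0.64842127 -0.04570788  0.21295616] [0.01647666 0.04316188 0.0478446 ]
y extents [-0.18646393  0.01904231] ax ext [-0.07598203  0.0792196 ]
cap top centre ay -0.0829853375811917 [ 0.65633148 -0.04636915  0.20985177]
plate 3595 [ 0.43494166 -0.39940522  0.00800099] [0.89955542 0.39944269 0.01599132]
rim 388 [[ 0.45611182 -0.15722811  0.11915943]
 [ 0.5174835   0.02462969  0.12476042]
 [ 0.60172125  0.05080947  0.12934088]]
```

The lid is open about 1.40 rad. The tester's yaw is about 0.056 and the hinge is at about (0.6205, -0.049). Next I lift the arm and travel to a point behind the lid's edge.

{"method": "play_rows", "body": {
  "series": [
    [[0,0,0.5],0],
    [[0,0,0.95],0],
    [[0,0,0.95],0],
    [[0,0,0.95],0],
    [[0.3,-0.3,0.95],0.1],
    [[0.5,-0.6,0.95],0.2],
    [[0.6,-0.9,0.95],0.23],
    [[0.6,-1,0.95],0.23]
  ],
  "fingers": 1,
  "newtons": 40
}}

```text
time: 0.95
ee_pos: [0.3653, 0.429, 0.4206]
ee_rot: [-0.0, -0.028, 1.0, -0.0]
ft_force: [-0.2, -0.2, 0.8]
opening: -0.0
grasp_force: 0.0
```

{"method": "play_rows", "body": {
  "series": [
    [[0.2,-0.2,0],0],
    [[0.4,-0.4,0],0],
    [[0.5,-0.6,0],0],
    [[0.7,-0.8,0],0],
    [[0.8,-1,0],0],
    [[0.8,-1,0],0]
  ]
}}

```text
time: 1.55
ee_pos: [0.5274, 0.2226, 0.4213]
ee_rot: [0.001, -0.02, 1.0, -0.002]
ft_force: [0.5, -0.4, 0.6]
opening: 0.0003
grasp_force: 0.0
```

{"method": "play_rows", "body": {
  "series": [
    [[0.2,-0.2,0],0],
    [[0.4,-0.4,0],0],
    [[0.5,-0.6,0],0],
    [[0.55,-0.8,0],0],
    [[0.55,-1,0],0],
    [[0.55,-1,0],0],
    [[0.55,-1,0],0]
  ]
}}

```text
time: 2.25
ee_pos: [0.6338, 0.0301, 0.4212]
ee_rot: [-0.0, -0.025, 1.0, 0.0]
ft_force: [0.4, 0.5, 0.6]
opening: 0.0001
grasp_force: 0.0
```

```bash
python3 - <<'E'
from h import *
s=manip.read_state(); print({k:np.round(v,3) for k,v in s.items()})
E
```

```text
{'time': np.float64(2.25), 'joints': array([-0.381,  0.318,  0.377,  1.268, -0.116,  1.576,  1.599]), 'joint_vel': array([-0.037,  0.002, -0.046, -0.002, -0.012, -0.002,  0.001]), 'joint_torque': array([ 2.1990e+00, -4.3152e+01,  5.2010e+00, -2.6938e+01,  2.9400e-01,
        1.7000e-02,  1.2000e-02]), 'ee_pos': array([0.634, 0.03 , 0.421]), 'ee_rot': array([-0.   , -0.025,  1.   ,  0.   ]), 'ft_force': array([0.437, 0.493, 0.635]), 'torque': array([ 0.038, -0.022, -0.006]), 'grasp_force': np.float64(0.0), 'opening': np.float64(0.0)}
```

{"method": "play_rows", "body": {
  "series": [
    [[0.03,-0.2,0],0],
    [[0.03,-0.39,0],0],
    [[0.03,-0.39,0],0],
    [[0.03,-0.39,-0.25],0],
    [[0.03,-0.39,-0.5],0],
    [[0.03,-0.39,-0.7],0],
    [[0.03,-0.39,-0.7],0],
    [[0.03,-0.39,-0.7],0]
  ]
}}

```text
time: 3.05
ee_pos: [0.6403, -0.045, 0.282]
ee_rot: [0.0, -0.028, 1.0, 0.0]
ft_force: [1.0, -0.3, 0.3]
opening: 0.0001
grasp_force: 0.0
```

```bash
python3 - <<'E'
from h import *
a=[snap(n)['pixels'] for n in('scene','side')]
im=np.hstack([a[0][90:290,130:330],a[1][60:260,180:380]])[:,:,::-1]
cv2.imwrite('pics/b.png',cv2.resize(im,(800,400)))
print(manip.read_state()['ee_pos'])
E
```

```text
[ 0.64178771 -0.0462571   0.28455973]
```

View pics/b.png

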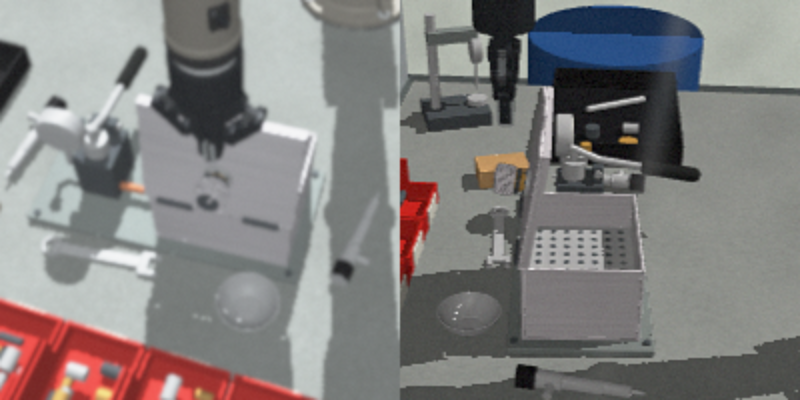

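The shut finger tips are behind the lid's outer face near its edge and clear of it. In the side crop the tip is at (505,115) and the lid edge at (545,95). I now start following the arc.

{"method": "play_rows", "body": {
  "series": [
    [[-0.08,-0.004,-0.04],0],
    [[-0.13,-0.007,-0.043],0],
    [[-0.16,-0.009,-0.043],0],
    [[-0.2,-0.011,-0.05],0],
    [[-0.235,-0.013,-0.058],0],
    [[-0.27,-0.015,-0.07],0],
    [[-0.305,-0.017,-0.08],0],
    [[-0.34,-0.019,-0.094],0]
  ]
}}

```text
time: 3.95
ee_pos: [0.5719, -0.0509, 0.2633]
ee_rot: [0.001, -0.027, 1.0, 0.0]
ft_force: [3.7, 0.2, 5.4]
opening: 0.0002
grasp_force: 2.3
```

```bash
cat > lid.py <<'E'
from h import *
def lid():
    s=snap('side');C=cloud(s).reshape(-1,3)
    az=.0559; x=C[:,0]*np.cos(az)+C[:,1]*np.sin(az); y=-C[:,0]*np.sin(az)+C[:,1]*np.cos(az)
    # lid's left edge strip, above the rim
    k=(abs(y-.0185)<.006)&(C[:,2]>.134)&(x<.66)&(x>.42)
    ang=np.arctan2(C[k,2]-.1275,.6168-x[k]); r=np.hypot(C[k,2]-.1275,.6168-x[k])
    m=r>.06
    print('side edge n',k.sum(),'angle',np.percentile(ang[m],[10,50,90]) if m.any() else None)
lid()
s=manip.read_state(); print(s['ee_pos'],s['ft_force'],s['time'])
E
python3 lid.py
```

```text
side edge n 343 angle [1.06136175 1.11842657 1.17073569]
[ 0.5701027  -0.05104664  0.26239993] [0.79175317 0.28956438 3.42278315] 4.0
```

{"method": "play_rows", "body": {
  "series": [
    [[-0.048,-0.003,-0.014],0],
    [[-0.08,-0.005,-0.033],0],
    [[-0.113,-0.006,-0.053],0],
    [[-0.143,-0.008,-0.075],0],
    [[-0.172,-0.01,-0.098],0],
    [[-0.2,-0.011,-0.123],0],
    [[-0.227,-0.013,-0.149],0],
    [[-0.253,-0.014,-0.176],0]
  ]
}}

```text
time: 4.8
ee_pos: [0.5204, -0.0537, 0.2268]
ee_rot: [-0.001, -0.027, 1.0, 0.0]
ft_force: [0.7, -1.0, 4.2]
opening: 0.0003
grasp_force: 1.8
```

```bash
python3 lid.py
```

```text
side edge n 351 angle [0.63640926 0.70039143 0.7524922 ]
[ 0.51925218 -0.05369995  0.22576626] [ 1.45678737 -0.19968238  0.5089736 ] 4.85
```

{"method": "play_rows", "body": {
  "series": [
    [[-0.023,-0.001,-0.022],0],
    [[-0.046,-0.003,-0.052],0],
    [[-0.067,-0.004,-0.083],0],
    [[-0.087,-0.005,-0.115],0],
    [[-0.105,-0.006,-0.148],0],
    [[-0.121,-0.007,-0.181],0],
    [[-0.136,-0.008,-0.216],0],
    [[-0.149,-0.008,-0.251],0]
  ]
}}

```text
time: 5.65
ee_pos: [0.4908, -0.0553, 0.1763]
ee_rot: [-0.001, -0.027, 1.0, 0.0]
ft_force: [-1.4, 0.6, 4.1]
opening: 0.0001
grasp_force: 1.5
```

```bash
python3 lid.py
```

```text
side edge n 332 angle [0.23160459 0.30387919 0.35570276]
[ 0.49005447 -0.05530663  0.17522257] [ 1.00524234 -0.5610866   0.10451177] 5.7
```

{"method": "play_rows", "body": {
  "series": [
    [[-0.007,0,-0.018],0],
    [[-0.013,-0.001,-0.036],0],
    [[-0.018,-0.001,-0.054],0],
    [[-0.022,-0.001,-0.072],0],
    [[-0.026,-0.001,-0.09],0],
    [[-0.03,-0.002,-0.108],0],
    [[-0.033,-0.002,-0.126],0],
    [[-0.036,-0.002,-0.144],0]
  ]
}}

```text
time: 6.5
ee_pos: [0.4841, -0.0556, 0.148]
ee_rot: [-0.0, -0.027, 1.0, 0.0]
ft_force: [-1.7, -0.1, 3.1]
opening: -0.0002
grasp_force: 1.3
```

{"method": "play_rows", "body": {
  "series": [
    [[-0.001,0,-0.01],0],
    [[-0.002,0,-0.02],0],
    [[-0.003,0,-0.03],0],
    [[-0.004,0,-0.039],0],
    [[-0.005,0,-0.047],0],
    [[-0.005,0,-0.055],0],
    [[-0.006,0,-0.062],0],
    [[-0.006,0,-0.068],0]
  ]
}}

```text
time: 7.3
ee_pos: [0.4831, -0.0556, 0.1347]
ee_rot: [0.0, -0.027, 1.0, 0.0]
ft_force: [-2.4, -0.5, 2.6]
opening: -0.0
grasp_force: 1.3
```

```bash
python3 lid.py
```

```text
side edge n 39 angle [0.04581051 0.06421373 0.09327124]
[ 0.48310562 -0.05565601  0.13450177] [-1.12194334  0.40886714  0.81386763] 7.35
```

{"method": "play_rows", "body": {
  "series": [
    [[0,0,-0.005],0],
    [[0,0,-0.01],0],
    [[0,0,-0.015],0],
    [[0,0,-0.02],0],
    [[0,0,-0.02],0],
    [[0,0,-0.02],0]
  ]
}}

```text
time: 7.95
ee_pos: [0.4831, -0.0557, 0.1315]
ee_rot: [-0.0, -0.027, 1.0, 0.0]
ft_force: [-3.8, -0.8, 9.2]
opening: 0.0
grasp_force: 4.6
```

{"method": "play_rows", "body": {
  "series": [
    [[0,0,-0.005],0],
    [[0,0,-0.01],0],
    [[0,0,-0.015],0],
    [[0,0,-0.015],0],
    [[0,0,-0.015],0]
  ]
}}

```text
time: 8.45
ee_pos: [0.4832, -0.0556, 0.1313]
ee_rot: [-0.0, -0.026, 1.0, 0.001]
ft_force: [-11.2, -0.0, 31.3]
opening: -0.0003
grasp_force: 15.6
```

The force rises steeply at z = 0.1315, so the lid is shut on the rim. I back off, open the fingers and go over the cap.

{"method": "play_rows", "body": {
  "series": [
    [[0,0,0.1],0],
    [[0,0,0.35],0],
    [[0,0,0.6],0],
    [[0.1,0.005,0.75],0.07],
    [[0.25,0.01,0.75],0.14],
    [[0.34,0.014,0.75],0.2],
    [[0.34,0.014,0.75],0.25],
    [[0.34,0.014,0.75],0.25]
  ],
  "fingers": 0
}}

```text
time: 9.25
ee_pos: [0.5518, -0.0525, 0.2772]
ee_rot: [0.0, -0.273, 0.962, -0.0]
ft_force: [0.6, -0.1, -1.4]
opening: 0.0855
grasp_force: 0.0
```

```bash
python3 lid.py; python3 - <<'E'
from h import *
w=snap('wrist');s=snap('scene');r=snap('side')
im=np.hstack([w['pixels'],cv2.resize(s['pixels'][110:260,150:350],(512,384))])[:,:,::-1]
cv2.imwrite('pics/c.png',cv2.resize(im,(800,300)))
for n,q in(('scene',s),('side',r),('wrist',w)):
    C=cloud(q).reshape(-1,3); near=(abs(C[:,0]-.55)<.04)&(abs(C[:,1]+.053)<.04)
    k=near&(C[:,2]>.165)&(C[:,2]<.19); P=C[k]
    l=(abs(C[:,0]-.53)<.08)&(abs(C[:,1]+.053)<.1)&(abs(C[:,2]-.13)<.012)&~near
    if k.sum()>5: print(n,k.sum(),'xy',(P[:,:2].min(0)+P[:,:2].max(0))/2,np.ptp(P[:,:2],axis=0),'z',np.percentile(P[:,2],[10,50,90]),'lid z',l.sum(),np.median(C[l,2]) if l.any() else 0)
t=manip.read_state();print(t['ee_pos'],t['ee_rot'],t['joints'],t['time'],t['opening'],t['torque'])
E
```

```text
side edge n 3 angle [0.06978894 0.07667395 0.08355896]
[ 0.55132314 -0.05266988  0.27730517] [ 0.1816605   0.76835149 -0.89237169] 9.3
scene 178 xy [ 0.55232971 -0.05280378] [0.04056949 0.03988876] z [0.17149469 0.17810215 0.18035367] lid z 2572 0.13207659987965858
side 146 xy [ 0.55027796 -0.05087963] [0.04037389 0.0405084 ] z [0.16797829 0.17659131 0.17960076] lid z 1740 0.13147629834016744
wrist 1511 xy [ 0.55072836 -0.05388194] [0.0399123  0.04024245] z [0.17628695 0.17845408 0.17974607] lid z 22499 0.13210778641655235
[ 0.55091134 -0.05278889  0.27764153] [ 6.69435705e-05 -2.72390399e-01  9.62186805e-01  1.35897327e-04] [-0.29077241  0.20175158  0.36356637  1.71464409 -0.07576209  1.23891349
  2.2133096 ] 9.45 0.08549243791959833 [-0.00433339  0.02785041 -0.02466517]
```

View pics/c.png

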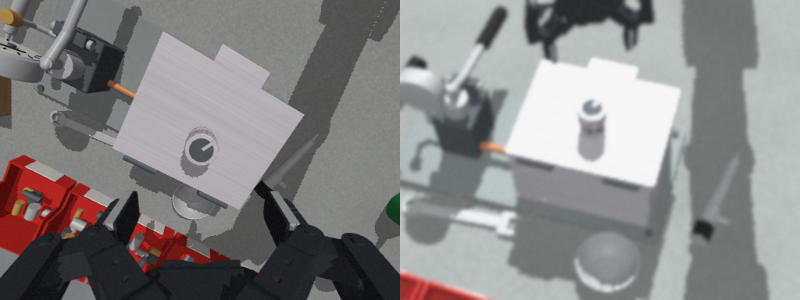

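The wrist view shows the lid shut and the cap at (201,150) with its rib. The cap's centre is at (0.551, -0.053) and its top at z 0.178, about 0.6 turn up. I descend and grip it.

{"method": "play_rows", "body": {
  "series": [
    [[0,0,-0.15],0],
    [[0,0,-0.3],0],
    [[0,0,-0.45],0],
    [[0,0,-0.57],0],
    [[0,0,-0.64],0],
    [[0,0,-0.675],0],
    [[0,0,-0.675],0],
    [[0,0,-0.675],0]
  ]
}}

```text
time: 10.25
ee_pos: [0.5521, -0.0529, 0.1438]
ee_rot: [0.001, -0.273, 0.962, -0.0]
ft_force: [1.0, -0.3, 1.1]
opening: 0.0854
grasp_force: 0.0
```

{"method": "play_rows", "body": {
  "series": [
    [[0,0,0],0],
    [[0,0,0],0],
    [[0,0,0],0],
    [[0,0,0],0],
    [[0,0,0],0],
    [[0,0,0],0],
    [[0,0,0],0],
    [[0,0,0],0]
  ],
  "fingers": 1,
  "newtons": 40
}}

```text
time: 11.05
ee_pos: [0.5514, -0.0527, 0.1434]
ee_rot: [0.0, -0.273, 0.962, 0.0]
ft_force: [-1.1, 0.2, 5.8]
opening: 0.0388
grasp_force: 39.9
```

```bash
cat > st.py <<'E'
from h import *
t=manip.read_state();q=t['ee_rot']
Rm=R.from_quat(np.array(q)[[1,2,3,0]]).as_matrix()
print('pos',np.round(t['ee_pos'],4),'yaw',round(np.arctan2(-Rm[0,1],Rm[1,1]),4),'F',np.round(t['ft_force'],1),'T',np.round(t['torque'],3),'tau',np.round(t['joint_torque'],2),'op',t['opening'],t['grasp_force'],'j',np.round(t['joints'],3),t['time'])
E
python3 st.py
```

```text
pos [ 0.5514 -0.0527  0.1434] yaw 0.5533 F [-1.1  0.2  5.8] T [ 0.063  0.27  -0.033] tau [  0.13 -35.5    3.36 -20.8    0.06  -0.46   0.  ] op 0.03883351665856535 39.8957222700119 j [-0.263  0.329  0.343  1.874 -0.134  0.96   2.265] 11.05
```

{"method": "play_rows", "body": {
  "series": [
    [[0,0,0],-0.05],
    [[0,0,0],-0.12],
    [[0,0,-0.001],-0.19],
    [[0,0,-0.001],-0.26],
    [[0,0,-0.002],-0.33],
    [[0,0,-0.002],-0.4],
    [[0,0,-0.002],-0.47],
    [[0,0,-0.003],-0.5]
  ]
}}

```text
time: 11.85
ee_pos: [0.5515, -0.0537, 0.1429]
ee_rot: [0.001, 0.223, 0.975, -0.0]
ft_force: [-2.2, -0.7, 7.1]
opening: 0.0388
grasp_force: 39.9
```

```bash
python3 st.py; python3 -c "
from h import *
w=snap('wrist'); cv2.imwrite('pics/d.png',w['pixels'][:,:,::-1])"
```

```text
pos [ 0.5515 -0.0537  0.1429] yaw -0.4506 F [-2.2 -0.7  7.1] T [-0.27   0.399  0.084] tau [ -0.24 -33.71   4.03 -20.23  -0.38  -0.47   0.11] op 0.03878566777433561 39.91101622581482 j [-0.422  0.357  0.546  1.879 -0.221  0.965  1.343] 11.85
```

View pics/d.png

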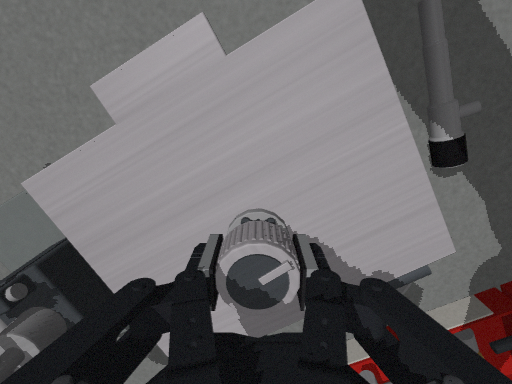

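The grip sits evenly on the cap at (258,280), with the rib pointing to (290,265). Torque is about 0.1 N m, which is just thread friction, so I keep turning.

{"method": "play_rows", "body": {
  "series": [
    [[0,0,0],-0.06],
    [[0,0,0],-0.13],
    [[0,0,-0.001],-0.2],
    [[0,0,-0.001],-0.27],
    [[0,0,-0.002],-0.34],
    [[0,0,-0.002],-0.41],
    [[0,0,-0.002],-0.48],
    [[0,0,-0.003],-0.5]
  ]
}}

```text
time: 12.7
ee_pos: [0.5508, -0.0542, 0.1423]
ee_rot: [0.0, 0.663, 0.748, -0.001]
ft_force: [-3.6, -1.8, 9.6]
opening: 0.0394
grasp_force: 40.2
```

```bash
python3 st.py
```

```text
pos [ 0.5508 -0.0542  0.1423] yaw -1.4505 F [-3.6 -1.8  9.6] T [-0.306  0.801  0.056] tau [ -0.76 -31.34   5.72 -20.04  -0.71  -0.99  -0.11] op 0.0393764478324203 40.15550494194031 j [-0.589  0.41   0.772  1.884 -0.339  0.984  0.453] 12.7
```

{"method": "play_rows", "body": {
  "series": [
    [[0,0.001,0],-0.05],
    [[0,0.002,0],-0.1],
    [[0,0.003,0],-0.15],
    [[0,0.003,0],-0.2],
    [[0,0.003,0],-0.25],
    [[0,0.003,0],-0.3],
    [[0,0.003,0],-0.35]
  ]
}}

```text
time: 13.4
ee_pos: [0.5501, -0.054, 0.1421]
ee_rot: [0.0, 0.88, 0.475, -0.001]
ft_force: [-3.6, -2.1, 7.3]
opening: 0.0395
grasp_force: 40.1
```

```bash
python3 st.py
```

```text
pos [ 0.5501 -0.054   0.1421] yaw -2.1514 F [-3.6 -2.1  7.3] T [-0.427  0.835  0.548] tau [ -0.44 -32.25   7.46 -20.58  -1.    -0.91   0.34] op 0.03945870026918882 40.07008910179138 j [-0.704  0.473  0.944  1.887 -0.448  1.012 -0.147] 13.4
```

Torque about z has jumped, so I check whether the cap has bottomed or slipped before pushing on.

{"method": "play_rows", "body": {
  "series": [
    [[0,0.002,0],-0.02],
    [[0,0.003,0],-0.04],
    [[0,0.003,0],-0.04],
    [[0,0.003,0],-0.04]
  ]
}}

```text
time: 13.8
ee_pos: [0.5507, -0.0532, 0.142]
ee_rot: [0.001, 0.896, 0.443, -0.001]
ft_force: [-2.6, -2.7, 5.5]
opening: 0.0391
grasp_force: 40.1
```

```bash
python3 st.py; python3 -c "
from h import *
w=snap('wrist'); cv2.imwrite('pics/e.png',w['pixels'][:,:,::-1])"
```

```text
pos [ 0.5507 -0.0532  0.142 ] yaw -2.2231 F [-2.6 -2.7  5.5] T [-0.492  0.52   1.045] tau [ -0.62 -31.9    8.88 -19.84  -1.45  -0.46  -1.01] op 0.03911977948049181 40.07477939128876 j [-0.718  0.482  0.963  1.887 -0.461  1.015 -0.209] 13.8
```

View pics/e.png

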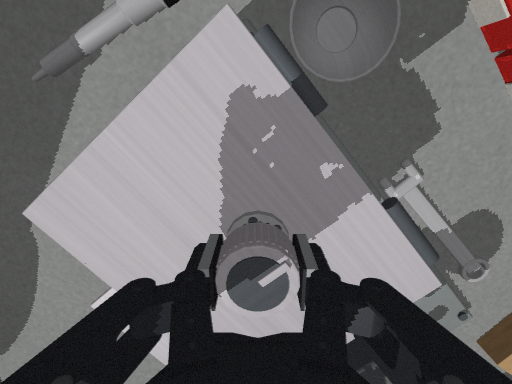

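The rib keeps nearly the same place in the gripper, from (262,282) to (290,260), and torque has reached 1 N m, so the cap is bottomed. I measure the rib's world angle to allow for pad creep.

```bash
cat > rib.py <<'E'
from h import *
def rib(im,s):
    g=cv2.cvtColor(im,cv2.COLOR_BGR2GRAY); d=g[258:302,230:288]
    m=np.zeros_like(g); m[252:305,225:300]=1
    ell=cv2.ellipse(np.zeros_like(g),(258,283),(29,24),0,0,360,1,-1)
    b=(g>cv2.threshold(g[ell>0],0,255,cv2.THRESH_OTSU)[0])&(ell>0)
    n,l,st,_=cv2.connectedComponentsWithStats(b.astype(np.uint8))
    k=1+np.argmax(st[1:,4]); v,u=np.nonzero(l==k)
    p=np.array([onz(s,a,c,.178)[:2] for a,c in zip(u,v)])
    e=np.linalg.svd(p-p.mean(0),full_matrices=False); t=e[2][0]
    i=np.array([u-u.mean(),v-v.mean()]).T; ti=np.linalg.svd(i,full_matrices=False)[2][0]
    return len(u),'img deg',np.degrees(np.arctan2(-ti[1],ti[0]))%180,'world',np.arctan2(t[1],t[0])%np.pi,'sv',e[1][1]/e[1][0]
if __name__=='__main__':
    w=snap('wrist'); print(rib(w['pixels'][:,:,::-1].copy(),w))
E
python3 -c "
from rib import *
w=load('wrist')
for f in('d','e'): print(f,rib(cv2.imread('pics/%s.png'%f),w))
a=[cv2.imread('pics/%s.png'%f)[230:330,200:320] for f in 'de']
cv2.imwrite('pics/f.png',cv2.resize(np.hstack(a),(720,300),interpolation=0))
"
```

```text
d (209, 'img deg', np.float64(29.749954811948783), 'world', np.float64(3.097260876186879), 'sv', np.float64(0.33769511568324045))
e (210, 'img deg', np.float64(33.47304153352036), 'world', np.float64(0.024377661706528997), 'sv', np.float64(0.3052172044858586))
```

View pics/f.png

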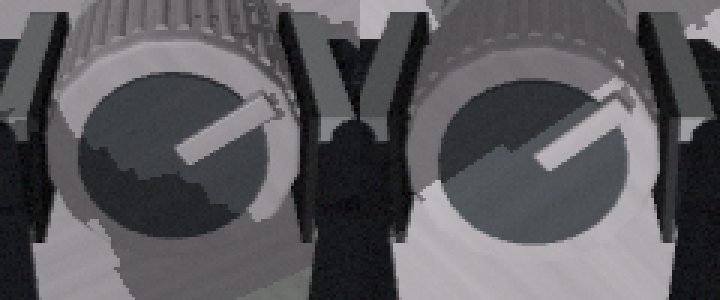

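{"method": "play_rows", "body": {
  "series": [
    [[0,0,0],0.05],
    [[0,0,0],0.1],
    [[0,0,0.001],0.16],
    [[0,0,0.001],0.22],
    [[0,0,0.001],0.28],
    [[0,0,0.002],0.34],
    [[0,0,0.002],0.4],
    [[0,0,0.002],0.4]
  ]
}}

```text
time: 14.65
ee_pos: [0.5507, -0.0532, 0.1424]
ee_rot: [0.0, 0.655, 0.756, -0.0]
ft_force: [-2.5, -3.2, 6.5]
opening: 0.0391
grasp_force: 40.0
```

{"method": "play_rows", "body": {
  "series": [
    [[0,0,0],0.06],
    [[0,0,0],0.12],
    [[0,0,0.001],0.18],
    [[0,0,0.001],0.24],
    [[0,0,0.001],0.3],
    [[0,0,0.002],0.36],
    [[0,0,0.002],0.4],
    [[0,0,0.002],0.4]
  ]
}}

```text
time: 15.45
ee_pos: [0.5507, -0.0532, 0.1428]
ee_rot: [-0.0, 0.309, 0.951, -0.001]
ft_force: [-3.1, -3.1, 5.9]
opening: 0.0389
grasp_force: 40.1
```

```bash
python3 st.py; python3 rib.py; python3 -c "
from h import *
w=load('wrist'); cv2.imwrite('pics/g.png',w['pixels'][:,:,::-1])"
```

```text
pos [ 0.5507 -0.0532  0.1428] yaw -0.6285 F [-3.1 -3.1  5.9] T [-0.491  0.557  0.073] tau [ -1.37 -33.81   3.56 -21.11  -0.81  -0.72   0.19] op 0.03885450362044409 40.0775545835495 j [-0.447  0.362  0.578  1.88  -0.236  0.968  1.178] 15.45
(211, 'img deg', np.float64(30.162755109375524), 'world', np.float64(1.5585774386592763), 'sv', np.float64(0.3428708069119911))
```

View pics/g.png

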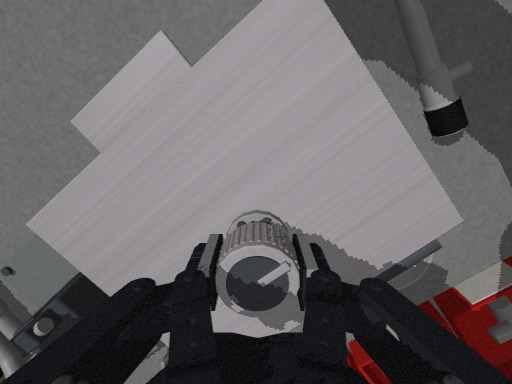

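Torque has relaxed and the grip is intact. The rib shows about 1.53 rad of back-off, and the torque onset suggests slightly less, so I add 0.08 rad and hold.

{"method": "play_rows", "body": {
  "series": [
    [[0,0,0],0.02],
    [[0,0,0],0.04],
    [[0,0,0],0.04],
    [[0,0,0],0.04],
    [[0,0,0],0.04],
    [[0,0,0],0.04]
  ]
}}

```text
time: 16.1
ee_pos: [0.5507, -0.0532, 0.1428]
ee_rot: [-0.0, 0.271, 0.962, -0.001]
ft_force: [-2.8, -2.5, 7.0]
opening: 0.0389
grasp_force: 40.1
```

```bash
python3 st.py; python3 rib.py; python3 -c "
from h import *
s=snap('scene');C=cloud(s).reshape(-1,3)
for f in(.47,.5,.6):
    k=(abs(C[:,0]-f)<.008)&(abs(C[:,1]+.053)<.09)&(abs(C[:,2]-.13)<.015);print(f,k.sum(),np.median(C[k,2]))"
```

```text
pos [ 0.5507 -0.0532  0.1428] yaw -0.5498 F [-2.8 -2.5  7. ] T [-0.537  0.665  0.044] tau [ -1.59 -33.66   3.42 -21.1   -0.85  -0.77  -0.07] op 0.03892313188366371 40.13106644153595 j [-0.435  0.359  0.561  1.88  -0.227  0.967  1.249] 16.1
(219, 'img deg', np.float64(32.33745208986795), 'world', np.float64(1.6778893275129552), 'sv', np.float64(0.32331482374254056))
0.47 136 0.1320850187892924
0.5 135 0.1320144876488385
0.6 337 0.13213051947446064
```

The lid reads level, with the same z at its front and back. The cap is held at about 1.57 ± 0.06 rad, so I hand in.

```bash
python3 -c "
from station import manip
print(manip.close_job())"
```

```text
the job is handed in; nothing more can be done
None
```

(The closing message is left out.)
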